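# Test a taper sleeve: seat the plug by feel, then drift it loose

### The arm

A 6-joint arm with a two-finger parallel gripper is mounted at the origin on a cart in front of the work surface, level with it; the furniture and walls round the work are solid. World frame = base frame: x ahead of the robot, y to its left, z up, the work surface at z = 0. Lengths are in m, angles in rad, forces in N, time in s.
With the tool pointing down it reaches from about 0.275 to 0.825 m from the base axis. Payload 4.9 kg.
Tool frame: the origin (TCP) lies midway between the tips of the shut fingers; the grasp point (between the pads) lies 19 mm behind it (grip_point_offset is the distance from the TCP to the grasp point, in m); z points along the fingers, y is the line along which they close (so a half turn about z gives the same grasp; the last joint's range is limited). The gripper opens to 85 mm and grips with 20 to 120 N. Pads are 22 mm wide; open, the fingers measure 114 mm over their backs; the gripper's body (76 mm by 85 mm) begins 54 mm behind the grasp point. The pads swing forward as they close: fully open they stand 13 mm farther back than shut.
Start: joints at [0.97, 0.326, -0.193, 1.052, 0, 1.437], TCP at [0.248, 0.491, 0.231] pointing down, gripper open.
Joint ranges: [-2.65, 2.65], [-0.97, 1.79], [-1.3, 1.35], [-1.93, 2.1], [-1.47, 1.37], [-3.14, 3.14]. Speed limits (rad/s): [2.57, 2.57, 3.14, 3.14, 3.14, 3.14].

### API

Orientations are given as a rotation vector (axis times angle).
In Python, from cell import * gives the robot as it stands. Calls block until the motion is done:
- movep(position, orientation): joint-space move of the TCP to a pose.
- move_l(position, velocity=0.15, rot=None, until_force=None): straight line of the TCP; rot=None keeps the orientation; velocity is the mean speed in m/s. With until_force (N) it stops when the force on the tool has changed by that much, and returns True; else False.
- set_joints(angles): joint-space move.
- let_go() and grab(newtons=None): open the fingers fully, or close them until they stop; newtons is the grip in N (None keeps the last).
- sleep(seconds).
- ik(position, orientation): joint angles nearest the present ones, or None.
- get_state(): the state.
- grab_frame(name): name is "side" or "top" or "wrist"; returns a dict with "img" (400x640x3 uint8, red, green, blue), "fx", "fy", "cx", "cy" (pixels), "k1" (the pictures are not rectified: a ray, as slopes to the right and down, at radius r is drawn at 1 + k1 r^2 times it, then the intrinsics apply), "cam_to_world" (4x4, takes a point from camera to world coordinates); the wrist camera has in their place "T_tool_cam" (4x4, takes a point from camera to tool coordinates, whose origin is the TCP and whose axes are the flange's). Camera axes: x right, y down, z forward; pixel columns grow to the right and rows downward; lengths in m; the calibration is good to about 2 mm. A picture is of the moment at which its call begins: read the wrist's pose just before it. There is no depth.
A pose or a line that the arm cannot do raises MotionError and nothing moves.
- sign_off(): hands the job in; it is judged then, once.
Trained networks look in the newest picture that a camera, given by its name, has taken for a name from the list of things; names that differ only in an ending like _2 or _b are one class to them, and where a whole thing is asked for, a point or a joint stands for the part that bears it (a point fixed in the world has none). Each returns a list of dicts, best first, with "score" (0 to 1); they miss things now and then, are a little off and sometimes report something else, mostly with a low value. They report only what shows in the picture. A call takes as long as a camera call.
- spot_in(camera, name): "centre" ([column, row] in pixels, amid what is visible of it).
- silhouettes(camera, name): "mask" (400x640 bool, what is visible of it) and "centre" ([column, row] in pixels, amid what is visible of it).
- tip_of(camera, name): "centre" ([column, row] in pixels: a listed point, or the origin of a listed thing).
The state is a dict: "clock": time; "q": joint angles; "joint_velocities": joint speeds; "tau": joint torques, N m; "position": TCP position; "eef_rot": TCP orientation; "contact_force": force on the tool from outside, world axes, zero at the start; "wrist_torque": the same for the moment, N m; "finger_gap": opening from 0.0 (shut) to 1.0 (fully open); "grasp_force": force on a finger pad.
Only numpy, scipy, OpenCV 4.12 (cv2) and the standard library are available. Lean on these libraries where they do the work, as an engineer would, in place of code of your own. Each camera call takes 0.05 s, during which the arm holds its last target. There are 200 camera calls.

### The job

Test the grip of the taper sleeve in the grey bench stand before it is packed: take the steel test plug from its wooden block, turn it so that its tang drops into the sleeve's slot, seat it with a firm twisting push of about 25 N until it goes no deeper (how deep differs from sleeve to sleeve), and let go. Then, with no hand on the plug, drive the orange-handled drift through the slot under the tang until the plug has come up about 7 mm and is loose. Leave the drift in the slot and stand the plug back in its block; never force anything, and leave the other parts where they are.

Things in the scene. Friction and masses are not known exactly. Their poses are not given: they have to be found in the camera images.
- sleeve_stand: Grey bench stand, base 110 x 100 x 16 mm, with the upright steel sleeve, 40 mm thick, mouth up. Origin: centre of the underside, z up. A 10.5 mm wide slot runs right through the sleeve along the stand's y axis, floor 30 mm and roof 61 mm above the bench; a 26 mm wide rib, level with the slot floor, leads to it from 41 mm before the axis on either side. Fixed.
- sleeve_mouth (a point): Centre of the sleeve's mouth, 120 mm above the bench; axes as the stand's. The bore narrows from 27 mm here to 22 mm at the slot's roof, where a flat step lets only the slot through: a tang that lies across the slot stops there, with the plug's collar 20 mm above the mouth.
- plug: Steel test plug, about 0.3 kg, 143 mm tall, upright in its block. Origin: underside of the tang on the axis, z up. Tang 8 mm along x, 12 mm along y (8 at its foot), 20 mm high; shank 20 mm thick at z = 20 to 25.6 mm at z = 79; collar 36 mm, z 79 to 87; dark hexagonal handle z 91 to 143, 26 mm across flats, one pair of flats facing +-x.
- plug_collar (a point): Centre of the collar's underside, 79 mm above the plug's origin. The tang enters the slot with the plug's y along the stand's y, either way round, within 0.2 rad. Seated, this point stands 1 to 11 mm above the mouth: only the feel tells. The taper bites over the last 5 mm, resisting with up to 10 to 25 N (less if twisted), then stops dead; lifting out takes 12 to 25 N.
- plug_stand: Wooden block of the plug, 72 x 72 x 83 mm high, with a 28.5 mm hole down its centre, in which the plug hangs by its collar. Origin: centre of the underside. Fixed.
- drift: Drift, about 0.2 kg, 180 mm long, on edge in a slotted wooden rest (128 x 46 x 28 mm), its underside 14 mm above the bench. Origin: mid-length on the straight lower edge, z up, thin end towards +y. Steel blade 8 mm thick. Orange handle 16 mm thick, y -88 to -42, z 5 to 45 mm, clear of the rest; grip at y = -65, z = 30. It enters the slot from the stand's -y side.
- drift_tip (a point): Lower edge of the drift's thin end, y = +90 mm from its origin. The blade is 11 mm high here, its nose 4 mm thick, and rises 1 in 5 to 30 mm at 95 mm from the tip. Sliding on the slot floor it meets the near edge of the tang's foot, 4 mm before the axis, when as high as the gap under the tang (12 to 22 mm); every 5 mm further lifts the plug 1 mm. 5 mm of lift frees it.
- hub: Steel flanged hub, 70 x 70 x 35 mm, a bystander; origin under its centre.
- gear: Steel gear, 64 mm wide, 21 mm thick, a bystander; origin under its centre.
- note_block: Yellow note block, 76 x 76 x 30 mm, a bystander; origin under its centre.

How it is judged:
On the way, in this order (a step that is already met when the one before it is completed fails the run):
1. the plug is seated tight in the sleeve, let go and gripped by the taper (contact force between plug and sleeve_stand above 42 N and horizontal distance between plug_collar and sleeve_mouth below 0.004 m and angle between plug's own z axis and vertical below 0.06 rad and contact force between the fingers and plug below 0.2 N), for 0.2 s.
2. the drift, through the slot, holds up the plug, out of the taper's grip and with no hand on it (contact force between plug and sleeve_stand below 10 N and horizontal distance between plug_collar and sleeve_mouth below 0.006 m and y of drift_tip in the frame of sleeve_stand above 0.022 m and contact force between drift and plug above 0.3 N and contact force between the fingers and plug below 0.2 N), for 0.2 s.
At the end, for the whole second after the job is handed in: the plug stands upright in its wooden block, on centre within 5 mm and with its collar down to within 3 mm of the block's top; the drift lies in the sleeve's slot with its tip out on the far side; both are at rest (horizontal distance between plug and plug_stand below 0.005 m and z of plug_collar in the frame of plug_stand below 0.086 m and angle between plug's own z axis and vertical below 0.06 rad and linear speed of each of plug, drift below 0.02 m/s and y of drift_tip in the frame of sleeve_stand above 0.022 m and horizontal distance between drift_tip and sleeve_stand below 0.11 m and height (world z) of drift_tip above 0.025 m); the robot touches nothing.
It fails at once if the plug is forced: all contact between it and the sleeve, bite (about 60 to 80 N) and push together, passes 125 N (contact force between plug and sleeve_stand above 125 N).
It fails at once if the drift is rammed against the sleeve or its stand with more than 60 N (contact force between drift and sleeve_stand above 60 N).
It fails at once if the plug is dropped or knocked over (tilted over 0.6 rad) (angle between plug's own z axis and vertical above 0.6 rad).
It fails at once if the hub, the gear or the note block is shoved away (over 30 mm) (distance of any of hub, gear, note_block from where it was at the start of the episode above 0.03 m).
It also fails if it takes over 67 s, if anything falls off the work surface, if the arm or the gripper's body presses on something with over 40 N, if the wrist force passes 120 N, or if a joint passes its speed limit or range.

## Working session

There is one attempt and no reset: what is moved stays moved. The work goes in short steps, each a Python script; the robot and the scene stay as the last script left them, time stands still between calls to the robot, and variables do not carry over. Pictures are saved under pics/ and viewed, at most 10 in all, crops included, and the job is handed in when it is done.

```bash
ls; mkdir -p pics
cat > h.py <<'E'
from cell import *
import numpy as np, cv2
from scipy.spatial.transform import Rotation as R
def frame(n):
    s=get_state(); f=grab_frame(n)
    if 'cam_to_world' in f: T=np.array(f['cam_to_world'])
    else:
        W=np.eye(4); W[:3,:3]=R.from_rotvec(s['eef_rot']).as_matrix(); W[:3,3]=s['position']; T=W@np.array(f['T_tool_cam'])
    f['T']=T; return f
def K(f): return np.array([[f['fx'],0,f['cx']],[0,f['fy'],f['cy']],[0,0,1.]]), np.array([f['k1'],0,0,0.])
def ray(f,px):
    k,d=K(f); u=cv2.undistortPoints(np.array(px,float).reshape(-1,1,2),k,d).reshape(-1,2)
    return f['T'][:3,3], np.c_[u,np.ones(len(u))]@f['T'][:3,:3].T
def onz(f,px,z):
    o,r=ray(f,px); return o+r*((z-o[2])/r[:,2])[:,None]
def proj(f,P):
    k,d=K(f); Ti=np.linalg.inv(f['T']); return cv2.projectPoints(np.array(P,float).reshape(-1,3),cv2.Rodrigues(Ti[:3,:3])[0],Ti[:3,3],k,d)[0].reshape(-1,2)
def down(yaw): # tool pointing down, tool y (closing) axis at world angle yaw+90deg ; tool x at yaw
    c,s=np.cos(yaw),np.sin(yaw)
    return R.from_matrix(np.array([[c,s,0],[s,-c,0],[0,0,-1.]])).as_rotvec()
def save(f,n): cv2.imwrite('pics/'+n,f['img'][:,:,::-1])
E
python3 - <<'E'
from h import *
np.set_printoptions(precision=3,suppress=True)
s=get_state(); print(s['clock'],s['position'],R.from_rotvec(s['eef_rot']).as_matrix())
for c in ['top','side']:
    f=frame(c); save(f,c+'0.png'); print(c,f['T'],f['fx'],f['k1'])
    for n in ['sleeve_stand','sleeve_mouth','plug','plug_collar','plug_stand','drift','drift_tip','hub','gear','note_block']:
        print(n,[(np.round(d['centre']),round(d['score'],2),onz(f,d['centre'],{'sleeve_mouth':.12,'plug_collar':.083,'drift_tip':.014,'drift':.014}.get(n,0))[0]) for d in tip_of(c,n)[:2]])
E
```

```text
pics
0.0 [0.247 0.491 0.231] [[-0.893  0.45  -0.001]
 [ 0.45   0.893 -0.001]
 [ 0.    -0.002 -1.   ]]
top [[ 0.008 -0.993  0.121  0.351]
 [-1.    -0.009 -0.006 -0.034]
 [ 0.007 -0.121 -0.993  1.123]
 [ 0.     0.     0.     1.   ]] 389.4569934060859 -0.04059416536290356
sleeve_stand [(array([320., 202.]), 0.69, array([ 0.46 , -0.019,  0.   ]))]
sleeve_mouth [(array([323., 201.]), 0.76, array([ 0.453, -0.029,  0.12 ]))]
plug [(array([234., 197.]), 0.57, array([0.475, 0.229, 0.   ]))]
plug_collar [(array([226., 198.]), 0.5, array([0.462, 0.232, 0.083]))]
plug_stand [(array([232., 200.]), 0.77, array([0.465, 0.236, 0.   ])), (array([409., 154.]), 0.68, array([ 0.607, -0.281,  0.   ]))]
drift [(array([418., 197.]), 0.51, array([ 0.476, -0.302,  0.014]))]
drift_tip [(array([389., 196.]), 0.62, array([ 0.479, -0.219,  0.014])), (array([226., 199.]), 0.39, array([0.466, 0.25 , 0.014]))]
hub [(array([356., 158.]), 0.76, array([ 0.594, -0.125,  0.   ])), (array([378., 230.]), 0.54, array([ 0.383, -0.187,  0.   ]))]
gear [(array([234., 202.]), 0.66, array([0.458, 0.228, 0.   ])), (array([408., 
[... 244 characters left out ...]
1.   ]] 425.0218934947646 -0.03850186440293189
sleeve_stand [(array([301., 244.]), 0.8, array([ 0.463, -0.015,  0.   ]))]
sleeve_mouth [(array([298., 196.]), 0.9, array([ 0.452, -0.023,  0.12 ]))]
plug []
plug_collar [(array([300., 243.]), 0.66, array([ 0.397, -0.166,  0.083])), (array([268., 178.]), 0.52, array([0.47 , 0.234, 0.083]))]
plug_stand [(array([265., 209.]), 0.87, array([0.453, 0.217, 0.   ]))]
drift [(array([376., 302.]), 0.91, array([ 0.482, -0.298,  0.014]))]
drift_tip [(array([349., 279.]), 0.65, array([ 0.476, -0.212,  0.014]))]
hub [(array([379., 256.]), 0.89, array([ 0.591, -0.136,  0.   ]))]
gear []
note_block [(array([294., 288.]), 0.89, array([ 0.378, -0.177,  0.   ]))]
```

View pics/top0.png

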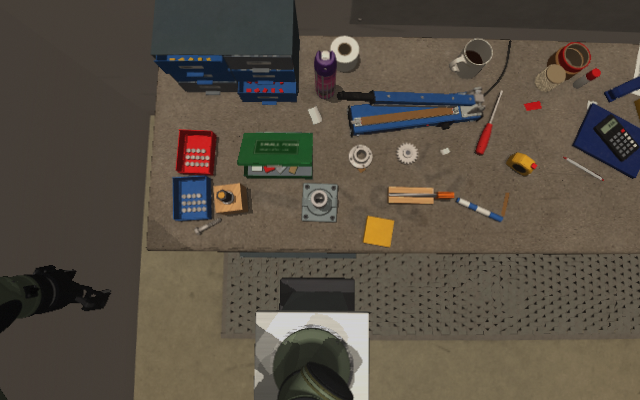

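View pics/side0.png

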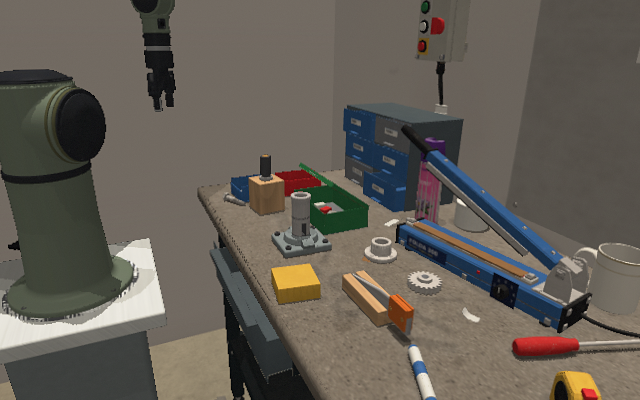

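The top view shows the plug block at (229,197), the sleeve at (319,200), and the drift in its rest at (420,196) with its handle to the right. The note block, hub and gear are all clear of these. Next come close wrist views of all three.

```bash
cat >> h.py <<'E'
def aim(f,xy,z,yaw,h):
    """TCP pose so that wrist camera axis meets (xy,z) with the TCP at height h"""
    Tc=np.array(f['T_tool_cam']); Rm=R.from_rotvec(down(yaw)).as_matrix()
    o=Rm@Tc[:3,3]; a=Rm@Tc[:3,2]; t=(z-h-o[2])/a[2]
    return [xy[0]-o[0]-a[0]*t, xy[1]-o[1]-a[1]*t, h]
E
python3 - <<'E'
from h import *
np.set_printoptions(precision=3,suppress=True)
f0=grab_frame('wrist'); print(np.array(f0['T_tool_cam']),f0['fx'],f0['cx'],f0['cy'])
out=[]
for n,xy,z,yaw,h in [('plug',(.465,.232),.1,2.675,.27),('sleeve',(.453,-.026),.1,np.pi,.27),('drift',(.479,-.29),.03,np.pi,.2)]:
    p=aim(f0,xy,z,yaw,h); print(n,p)
    try: movep(p,down(yaw))
    except MotionError as e: print(e); continue
    sleep(.2); f=frame('wrist'); save(f,'w_'+n+'.png'); np.save(n+'_T.npy',f['T'])
    for m in {'plug':['plug','plug_collar','plug_stand'],'sleeve':['sleeve_mouth','sleeve_stand'],'drift':['drift','drift_tip']}[n]:
        print(m,[(np.round(d['centre'],1),round(d['score'],2),onz(f,d['centre'],{'sleeve_mouth':.12,'plug_collar':.083,'drift_tip':.014,'drift':.014,'plug':.004}.get(m,0))[0]) for d in tip_of('wrist',m)[:2]])
    print(get_state()['clock'],get_state()['q'])
E
```

```text
[[ 0.001 -0.962 -0.275  0.069]
 [ 1.     0.001  0.    -0.   ]
 [-0.    -0.275  0.962 -0.143]
 [ 0.     0.     0.     1.   ]] 283.4092688968573 320.3286615638952 201.91068376953945
plug [np.float64(0.44670156034120034), np.float64(0.2415436282754737), 0.27]
plug [(array([316.1, 183.3]), 0.68, array([0.461, 0.228, 0.004]))]
plug_collar [(array([313.1, 200.4]), 0.59, array([0.463, 0.224, 0.083])), (array([314.9, 183.3]), 0.27, array([0.445, 0.235, 0.083]))]
plug_stand [(array([319.4, 182. ]), 0.82, array([0.462, 0.233, 0.   ])), (array([316.2, 182.2]), 0.63, array([0.46 , 0.228, 0.   ]))]
2.775 [ 0.351  0.224 -0.231  1.116 -0.     0.817]
sleeve [np.float64(0.43236438826541146), np.float64(-0.025708001804009627), 0.27]
sleeve_mouth [(array([326.3, 209.4]), 0.85, array([ 0.456, -0.019,  0.12 ]))]
sleeve_stand [(array([326. , 186.2]), 0.76, array([ 0.457, -0.017,  0.   ]))]
4.1667 [-0.229  0.082 -0.402  1.087  0.    -0.23 ]
drift [np.float64(0.4583643882654115), np.float64(-0.2897080018040096), 0.2]
drift [(array([311.5, 198.9]), 0.61, array([ 0.48 , -0.3  ,  0.014]))]
drift_tip [(array([381.1, 201. ]), 0.62, array([ 0.483, -0.216,  0.014]))]
5.5833 [-0.698  0.334 -0.264  0.972  0.    -0.7  ]
```

Run:
```python
import cv2,numpy as np
a=[cv2.imread(f'pics/w_{n}.png') for n in ['plug','sleeve','drift']]
c=[a[0][90:290,220:420],a[1][90:290,220:420]]
top=np.hstack([cv2.resize(i,(400,400),interpolation=cv2.INTER_CUBIC) for i in c])
bot=cv2.resize(a[2][125:275,120:520],(533,200))
bot=np.hstack([bot,np.zeros((200,800-533,3),np.uint8)])
cv2.imwrite('pics/comp.png',np.vstack([top,bot]))
```

```text
(no output)
```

View pics/comp.png

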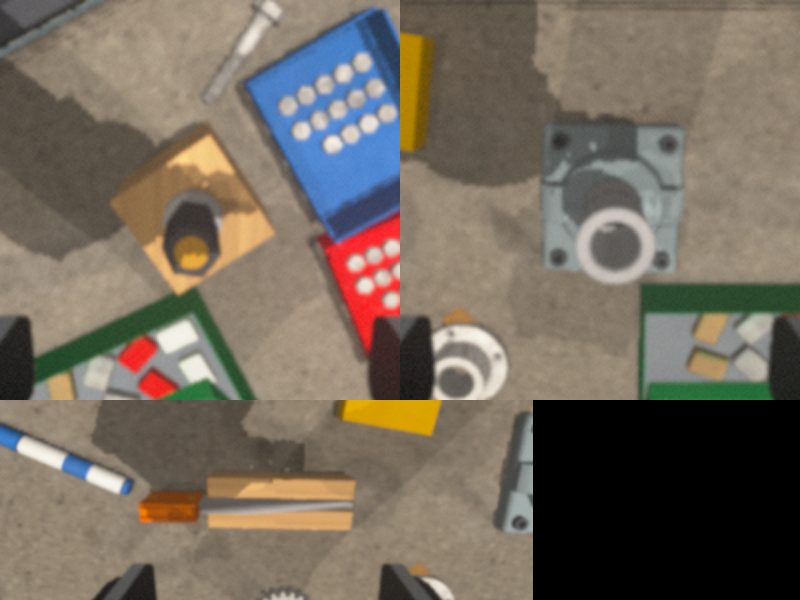

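The wrist views show the plug's hex top at (193,253) on its square block, turned relative to the camera. The stand is nearly square to the world, with notches at mid-left and mid-right. The drift points towards +y. I'll enlarge the hex and the stand to get both yaws.

Run:
```python
from h import *
np.set_printoptions(precision=4,suppress=True)
a=[cv2.imread(f'pics/w_{n}.png') for n in ['plug','sleeve']]
p=cv2.resize(a[0][185:235,290:340],(400,400),interpolation=cv2.INTER_CUBIC)
s=cv2.resize(a[1][145:235,285:375],(400,400),interpolation=cv2.INTER_CUBIC)
cv2.imwrite('pics/comp2.png',np.clip(np.hstack([p,s]).astype(float)*1.5,0,255).astype(np.uint8))
f=frame('wrist')
f['T']=np.load('sleeve_T.npy'); print(onz(f,[(292.5,152.5),(362,152.5),(292.5,225),(357.5,225)],.016))
```

```text
[[ 0.4057 -0.0641  0.016 ]
 [ 0.4055  0.0324  0.016 ]
 [ 0.5129 -0.0667  0.016 ]
 [ 0.5127  0.0303  0.016 ]]
```

View pics/comp2.png

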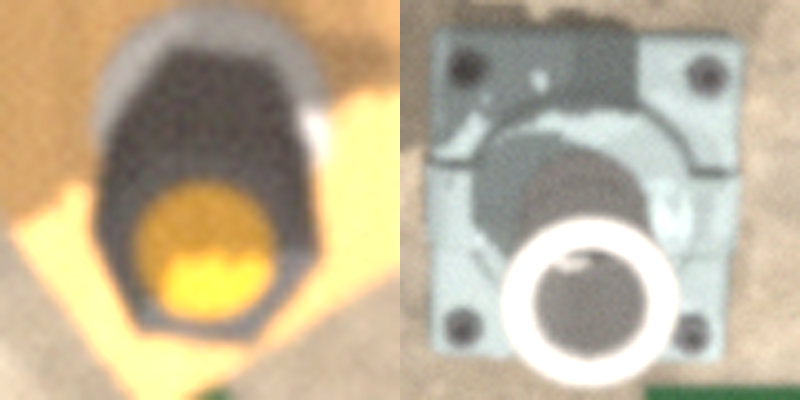

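The stand measures 107 mm along x and 97 mm along y, so its yaw is about 0 and the slot runs along world y. The hex flat normals lie at about 28°, -32° and 88°, and the images don't show which pair is plug x, so I'll find that by feel. First I'll compute the centres and take the plug.

Run:
```python
from h import *
np.set_printoptions(precision=4,suppress=True)
f=frame('wrist')
f['T']=np.load('plug_T.npy'); pc=onz(f,[(315.9,215.6)],.147)[0]; print('plugtop',pc)
hx=onz(f,[(290+u/8,185+v/8) for u,v in [(145,330),(250,340),(318,250),(98,228)]],.147); print(np.degrees([np.arctan2(*(hx[1]-hx[0])[1::-1]),np.arctan2(*(hx[2]-hx[3])[1::-1])]), np.linalg.norm(hx[2]-hx[3]))
f['T']=np.load('sleeve_T.npy'); print('mouth',onz(f,[(327.75,212.5),(326.3,209.4)],.12))
g=cv2.cvtColor(cv2.imread('pics/w_sleeve.png'),cv2.COLOR_BGR2GRAY)
m=(g>150).astype(np.uint8); 
cs,_=cv2.findContours(m,cv2.RETR_LIST,cv2.CHAIN_APPROX_NONE)
for c in cs:
    if len(c)>30:
        e=cv2.fitEllipse(c)
        if abs(e[0][0]-327)<8 and abs(e[0][1]-212)<10: print(e, onz(f,[e[0]],.12))
```

```text
plugtop [0.463  0.2288 0.147 ]
[57.624  57.4088] 0.027325301962183173
mouth [[ 0.4592 -0.0173  0.12  ]
 [ 0.4557 -0.0189  0.12  ]]
((327.505126953125, 213.05987548828125), (25.309072494506836, 27.013870239257812), 71.72444915771484) [[ 0.4599 -0.0176  0.12  ]]
((326.79046630859375, 208.7700653076172), (45.02479553222656, 58.68558883666992), 97.84593963623047) [[ 0.455  -0.0184  0.12  ]]
```

Run:
```python
from h import *
np.set_printoptions(precision=4,suppress=True)
yw=np.radians(177.6)
movep([.463,.229,.19],down(yw)); move_l([.463,.229,.104],.15)
grab(60); s=get_state(); print(s['clock'],s['finger_gap'],s['grasp_force'],s['contact_force'],s['position'])
move_l([.463,.229,.212],.15); sleep(.2); s=get_state(); print(s['finger_gap'],s['contact_force'],s['wrist_torque'],s['q'])
f=frame('wrist'); save(f,'held.png')
f2=frame('side'); save(f2,'held_side.png')
# first candidate: tool yaw for rotation -27.8 deg etc
y1=np.radians(177.6-27.6)
movep([.4595,-.0175,.21],down(y1)); sleep(.2); s=get_state(); print(s['clock'],s['contact_force'],s['wrist_torque'],s['position'],s['q'])
f2=frame('side'); save(f2,'above_side.png'); f=frame('wrist'); save(f,'above_w.png')
```

```text
8.8667 0.2975370007097445 58.65192571654916 [-0.8466 -1.2805  6.1633] [0.4633 0.229  0.1046]
0.2945478184751554 [ 0.3702 -0.348  -1.9121] [-0.0382 -0.003  -0.0247] [ 0.3164  0.2801 -0.3118  0.981   0.      0.3582]
11.2083 [13.8535 31.8749 -9.7121] [ 9.7695 -3.938  -0.0871] [ 0.4642 -0.0054  0.2104] [-0.194   0.1777 -0.4488  0.9391  0.0351  0.325 ]
```

I set the transit height too low: TCP z 0.21 puts the tang at 0.11, so it is pressing on the sleeve's side with about 34 N. I'll back off, lift, and check the plug in the grip.

Run:
```python
from h import *
np.set_printoptions(precision=4,suppress=True)
s=get_state(); p=s['position']
move_l([p[0],p[1]+.04,.215],.1); move_l([p[0],p[1]+.04,.26],.15); sleep(.2)
s=get_state(); print(s['clock'],s['contact_force'],s['wrist_torque'],s['finger_gap'],s['position'])
f=frame('side'); save(f,'held2s.png'); c=f['img'][60:260,220:420,::-1]
p=proj(f,[s['position']])[0]; print(p)
w=frame('wrist'); 
a=cv2.resize(np.ascontiguousarray(c),(400,400),interpolation=cv2.INTER_CUBIC); b=cv2.resize(np.ascontiguousarray(w['img'][150:390,200:440,::-1]),(400,400))
cv2.imwrite('pics/held2.png',np.hstack([a,b]))
```

```text
12.6333 [ 0.4875 -0.2442 -2.7625] [ 0.0085 -0.0266  0.0026] 0.2952410040236418 [0.4634 0.0346 0.2588]
[292.5378 126.0089]
```

View pics/held2.png

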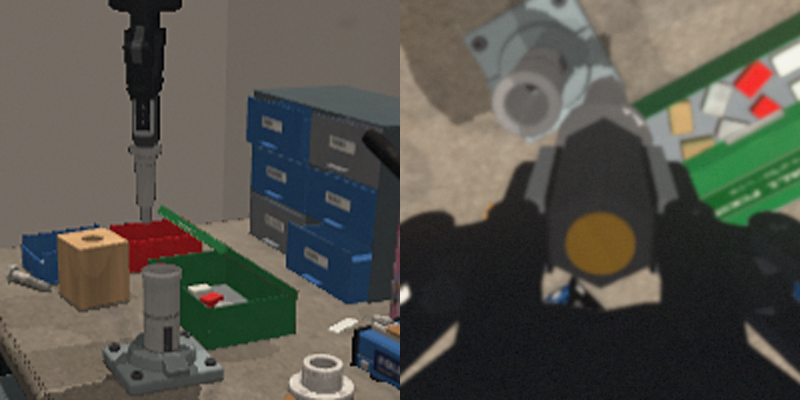

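The plug is still firmly held and looks upright, with its tang at about (293,170) in the full side image. I'll check for tilt numerically, then raise it properly and try it in the sleeve by feel.

Run:
```python
from h import *
np.set_printoptions(precision=3,suppress=True)
s=get_state(); f=frame('side'); p=np.array(s['position'])
print(proj(f,[p+[0,0,dz] for dz in (.02,0,-.02,-.05,-.09,-.1)]))
for n in ['plug']:
    d=silhouettes('side',n)
    if d:
        m=d[0]['mask']; print(d[0]['score'],m.sum())
        for r in range(120,176,4):
            c=np.where(m[r])[0]
            if len(c): print(r,c.min(),c.max(),(c.min()+c.max())/2)
w=frame('wrist'); print([(d['centre'],d['score'],onz(w,d['centre'],p[2]-.021)[0]-p) for d in tip_of('wrist','plug_collar')])
```

```text
[[292.528 116.517]
 [292.607 125.851]
 [292.685 135.048]
 [292.801 148.591]
 [292.956 166.187]
 [292.994 170.505]]
0.93 563
120 297 299 298.0
124 297 299 298.0
128 286 299 292.5
132 285 299 292.0
136 284 299 291.5
140 286 298 292.0
144 287 298 292.5
148 288 298 293.0
152 288 297 292.5
156 288 297 292.5
160 289 296 292.5
164 290 295 292.5
168 291 295 293.0
[([322.0, 232.8], 0.84, array([-0.001,  0.002, -0.021]))]
```

```bash
cat >> h.py <<'E'
X,Y=.4595,-.0175
def st(t=''):
    s=get_state(); print(t,round(s['clock'],2),'F',np.round(s['contact_force'],1),'M',np.round(s['wrist_torque'],2),'p',np.round(s['position'],4),'g',round(s['finger_gap'],3)); return s
E
python3 - <<'E'
from h import *
y=np.radians(150)
movep([X,Y,.245],down(y)); sleep(.1); st('above')
r=move_l([X,Y,.165],.06,until_force=8); st(r)
if not r:
    r=move_l([X,Y,.125],.03,until_force=8); st(r)
E
```

```text
above 13.37 F [-0.2  0.4 -1.8] M [ 0.02 -0.02  0.02] p [ 0.4596 -0.0173  0.2452] g 0.297
False 14.85 F [ 0.3 -3.7 -4.1] M [-1.17  0.11  0.03] p [ 0.4595 -0.0179  0.1651] g 0.297
True 15.57 F [ 1.9 -0.5 -5.7] M [-0.08 -0.62 -0.03] p [ 0.4595 -0.0186  0.1474] g 0.293
```

The tang has passed the step: TCP at 0.147 puts it at 0.047, below the slot roof at 0.061. The first orientation was right, so now I'll seat it gently with twisting.

Run:
```python
from h import *
y=np.radians(150)
sleep(.15); s=st('rest'); z=s['position'][2]; sg=1
x0,y0=s['position'][:2]
for i in range(6):
    z-=.0012; sg=-sg
    r=move_l([X,Y,z],.02,rot=down(y+sg*.05),until_force=18); s=st(r)
    if s['contact_force'][2]>20 or r: break
```

```text
rest 15.72 F [ 3.8  1.  -5.5] M [ 0.41 -0.87 -0.02] p [ 0.4595 -0.0186  0.1474] g 0.297
False 16.0 F [-1.8 -4.6  6.2] M [-1.11  0.37 -0.03] p [ 0.4597 -0.0184  0.147 ] g 0.292
False 16.25 F [-1.3 -4.1  8.4] M [-0.96  0.53  0.16] p [ 0.4598 -0.0184  0.1461] g 0.296
False 16.5 F [-2.9 -3.5 13.2] M [-0.8   0.82 -0.26] p [ 0.4599 -0.0182  0.1454] g 0.298
False 16.75 F [-6.2 -2.1 22.4] M [-0.55  1.44  0.17] p [ 0.4601 -0.0182  0.1452] g 0.296
```

Run:
```python
from h import *
y=np.radians(150); sg=1; z=.1426; xx,yy=.4597,-.0178
for i in range(10):
    sg=-sg
    r=move_l([X+.0004,Y-.0008,z],.03,rot=down(y+sg*.1)); s=st(round(z,4)); F=s['contact_force'][2]
    if F<23: z-=min(.0012,(25-F)/10000)
    elif i>5: break
```

```text
0.1426 17.05 F [-6.5 -1.5 23.9] M [-0.21  1.65 -0.29] p [ 0.4601 -0.0185  0.1452] g 0.298
0.1426 17.4 F [-6.8  0.  22.9] M [-0.13  1.6   0.36] p [ 0.4603 -0.0183  0.1452] g 0.293
0.1424 17.75 F [-7.  -0.6 25.6] M [-0.24  1.81 -0.28] p [ 0.4602 -0.0185  0.1451] g 0.297
0.1424 18.1 F [-7.5  0.2 25.3] M [-0.12  1.77  0.42] p [ 0.4603 -0.0183  0.1452] g 0.296
0.1424 18.45 F [-7.4 -0.6 25.2] M [-0.16  1.8  -0.29] p [ 0.4601 -0.0185  0.1451] g 0.293
0.1424 18.8 F [-6.8 -0.3 25.1] M [-0.1   1.74  0.33] p [ 0.4603 -0.0183  0.1452] g 0.299
0.1424 19.15 F [-7.5 -0.3 25.7] M [-0.24  1.82 -0.36] p [ 0.4601 -0.0185  0.1451] g 0.297
```

Run:
```python
from h import *
y=np.radians(150); z=.1424
for dx,sg in [(-.0008,1),(-.0014,-1),(-.0014,1),(-.0014,0)]:
    move_l([X+.0004+dx,Y-.0008,z],.03,rot=down(y+sg*.1)); s=st(dx)
```

```text
-0.0008 19.5 F [-4.3  0.2 23. ] M [-0.08  1.38  0.3 ] p [ 0.4602 -0.0183  0.1452] g 0.297
-0.0014 19.85 F [-4.6 -0.7 21.7] M [-0.14  1.12 -0.28] p [ 0.4599 -0.0184  0.1452] g 0.294
-0.0014 20.2 F [-4.1 -0.7 22.6] M [-0.06  0.98  0.23] p [ 0.4601 -0.0183  0.1452] g 0.297
-0.0014 20.45 F [-2.9 -0.8 22.4] M [-0.1   1.02 -0.27] p [ 0.46   -0.0184  0.1452] g 0.298
```

The plug is dead-seated: the TCP stays at 0.1452 under 25 N with twisting, so the collar is about 4 mm above the mouth and the gap under the tang is about 15 mm. I'll relax, let go, and fetch the drift. I'll use tool yaw -90° so the wrist camera faces away from the plug.

Run:
```python
from h import *
y=np.radians(150)
f=frame('wrist'); f['T']=np.load('drift_T.npy')
print('handle top',onz(f,[(247.5,205)],.059),'blade',onz(f,[(274,204.5),(382,204)],.035))
move_l([.4598,-.0184,.1450],.02,rot=down(y)); s=st('relaxed')
let_go(); st('open'); sleep(.3)
move_l([.4598,-.0184,.27],.2); sleep(.1); st('up')
f=frame('side')
d=tip_of('side','plug_collar'); print([(i['centre'],i['score'],proj(f,[(.46,-.0184,.1242)])) for i in d])
movep([.479,-.370,.14],down(-np.pi/2)); sleep(.15); s=st('drift above'); print(s['q'])
f=frame('wrist'); save(f,'drift2.png'); a=f['img'][...,::-1]
for n,z in [('drift',.014),('drift_tip',.014)]: print(n,[(i['centre'],round(i['score'],2),onz(f,i['centre'],z)[0]) for i in tip_of('wrist',n)])
```

```text
handle top [[ 0.47491246 -0.36570908  0.059     ]] blade [[ 0.4814123  -0.34188774  0.035     ]
 [ 0.48046625 -0.2191236   0.035     ]]
relaxed 20.79 F [-2.5 -0.7  8.5] M [-0.23  0.45  0.04] p [ 0.4599 -0.0183  0.1456] g 0.295
open 21.41 F [ 0.1 -0.2  0. ] M [-0.03  0.03 -0.03] p [ 0.4598 -0.0184  0.1449] g 1.0
up 22.58 F [-1.1 -0.3 -1.2] M [-0.   -0.01 -0.01] p [ 0.4588 -0.0182  0.2685] g 1.003
[([303.0, 192.6], 0.69, array([[300.78179173, 192.80085733]]))]
drift above 25.11 F [-0.2  0.6  0.2] M [-0.01  0.01 -0.  ] p [ 0.4792 -0.3697  0.1402] g 1.005
[-7.79034660e-01  4.97538696e-01 -1.72764390e-01  9.00167260e-01
  9.61579089e-06 -2.35028359e+00]
drift [([319.3, 255.9], 0.89, array([ 0.48082419, -0.30445395,  0.014     ]))]
drift_tip [([314.2, 328.1], 0.93, array([ 0.48661986, -0.213614  ,  0.014     ]))]
```

View pics/drift2.png

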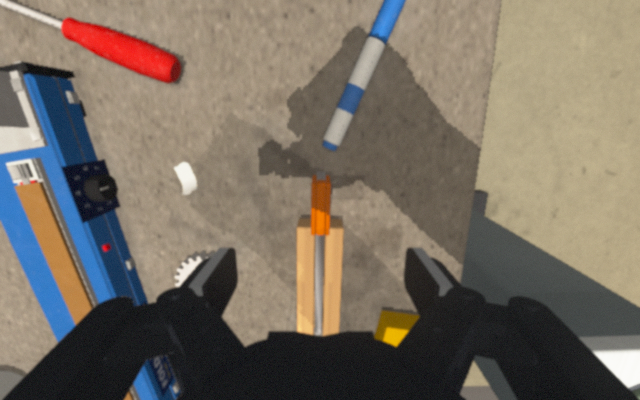

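The plug stands in the sleeve: the collar is seen at (303,193) and predicted at (301,193). The drift handle is centred between the fingers at (320,205), with the blade running straight to (319,330). I'll grip it 70 mm behind its origin.

Run:
```python
from h import *
dn=down(-np.pi/2)
f=frame('wrist'); e=onz(f,[(321.5,178),(319.5,234)],.059); print(e)
move_l([.4795,-.372,.026],.15); grab(100); s=st('grip')
move_l([.4795,-.372,.075],.12); sleep(.1); s=st('lifted')
# drift lower edge = TCP z - 0.012 ; carry to the slot line
ys=-.01; d=np.array([-np.sin(ys),np.cos(ys)]); A=np.array([.460,-.0184])
p=A-d*(.160+.065)
movep([p[0],p[1],.075],down(-np.pi/2+ys)); sleep(.15); st('lined')
f=frame('side'); save(f,'lined.png')
for n in ['drift','drift_tip']: print(n,[(i['centre'],round(i['score'],2)) for i in tip_of('side',n)], proj(f,[(*(A-d*.155),.063),(*(A-d*.065),.063)]))
a=f['img'][150:350,220:420,::-1]
cv2.imwrite('pics/lined_c.png',cv2.resize(np.ascontiguousarray(a),(600,600),interpolation=cv2.INTER_CUBIC))
```

```text
[[ 0.47884578 -0.39620909  0.059     ]
 [ 0.48043706 -0.34782372  0.059     ]]
grip 26.86 F [0.2 1.1 4.4] M [ 0.26  0.03 -0.1 ] p [ 0.4798 -0.3721  0.0264] g 0.174
lifted 27.52 F [-0.3  0.2 -1.8] M [-0.13  0.06 -0.01] p [ 0.4787 -0.3713  0.0738] g 0.174
lined 28.25 F [ 1.   0.1 -1.4] M [-0.16 -0.02  0.01] p [ 0.4583 -0.2445  0.075 ] g 0.174
drift [([332.4, 250.4], 0.65)] [[331.92762141 248.53324913]
 [312.75486238 230.29098137]]
drift_tip [([311.8, 231.8], 0.97)] [[331.92762141 248.53324913]
 [312.75486238 230.29098137]]
```

View pics/lined_c.png

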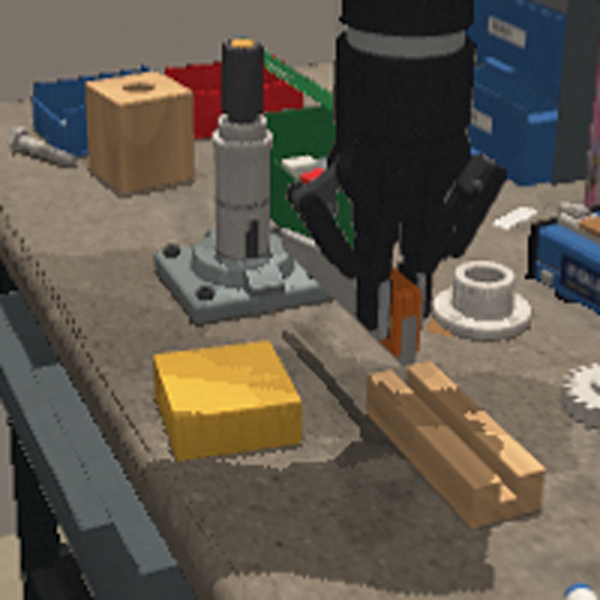

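The drift is held level on the slot line, with its tip seen at (312,232) and predicted at (313,230). The plug stands upright in the sleeve and the slot faces the drift. Next I'll lower, slide onto the rib, touch the floor, and drive.

```bash
cat >> h.py <<'E'
ys=-.01; D=np.array([-np.sin(ys),np.cos(ys)]); A=np.array([.460,-.0184]); L=.158
def tp(tip,z): p=A+D*(tip-L); return [p[0],p[1],z]
E
python3 - <<'E'
from h import *
move_l(tp(-.065,.050),.1); st('low')
r=move_l(tp(-.027,.050),.06,until_force=8); st(r)
if not r:
    r=move_l(tp(-.027,.038),.02,until_force=4); sleep(.1); s=st(('floor',r))
    r=move_l(tp(-.008,s['position'][2]),.04,until_force=10); st(('in',r))
E
```

```text
low 28.8 F [-0.  -0.1 -2.2] M [-0.07 -0.    0.  ] p [ 0.4573 -0.2412  0.0496] g 0.176
False 29.58 F [ 0.3  1.  -3.1] M [-0.17 -0.    0.01] p [ 0.4584 -0.2035  0.0501] g 0.177
('floor', True) 30.17 F [ 0.  -2.3  3.1] M [ 0.36 -0.03 -0.  ] p [ 0.4583 -0.2037  0.0408] g 0.173
('in', False) 30.78 F [-1.1 -1.8  4.9] M [0.57 0.15 0.13] p [ 0.4579 -0.1831  0.0407] g 0.17
```

Run:
```python
from h import *
z=.0412
for t in np.r_[.004,.014,.020:.0521:.004]:
    r=move_l(tp(t,z),.04,until_force=30); s=st((round(t,3),r))
    if r: break
f=frame('side'); print([(i['centre'],proj(f,[(.46,-.0184,.1242),(.46,-.0184,.1312)])) for i in tip_of('side','plug_collar')])
```

```text
(np.float64(0.004), False) 31.23 F [-1.6  1.   4.7] M [0.84 0.15 0.1 ] p [ 0.458 -0.171  0.041] g 0.171
(np.float64(0.014), False) 31.63 F [-1.5 -0.8  5.8] M [0.45 0.3  0.21] p [ 0.4582 -0.1622  0.0413] g 0.172
(np.float64(0.02), False) 31.93 F [-1.8 -5.7  8. ] M [-0.63  0.65  0.35] p [ 0.4586 -0.1583  0.0418] g 0.17
(np.float64(0.024), False) 32.18 F [ -5.7 -11.1  10.5] M [-1.41  0.89  0.55] p [ 0.4588 -0.156   0.0422] g 0.17
(np.float64(0.028), False) 32.43 F [ -5.2 -16.2   9.3] M [-2.27  1.16  0.57] p [ 0.459  -0.1537  0.0424] g 0.17
(np.float64(0.032), False) 32.68 F [ -5.9 -15.9  11.2] M [-2.25  1.16  0.61] p [ 0.4589 -0.1496  0.0424] g 0.173
(np.float64(0.036), False) 32.93 F [ -3.7 -13.4  11.9] M [-1.74  1.09  0.53] p [ 0.4588 -0.1446  0.0423] g 0.172
(np.float64(0.04), False) 33.18 F [ -4.8 -10.7  11.1] M [-1.23  1.    0.46] p [ 0.4588 -0.1397  0.0421] g 0.169
(np.float64(0.044), False) 33.43 F [-5.4 -8.8 11.7] M [-1.08  0.99  0.44] p [ 0.4588 -0.1354  0.0421] g 0.171
(np.float64(0.048), False) 33.68 F [-4.7 -9.  12.6] M [-1.06  0.99  0.37] p [ 0.4588 -0.1312  0.0421] g 0.171
(np.float64(0.052), False) 33.93 F [-4.8 -7.9 11.9] M [-0.99  0.94  0.42] p [ 0.4589 -0.1271  0.0421] g 0.173
[]
```

Run:
```python
from h import *
r=move_l(tp(.0575,.0415),.04,until_force=30); sleep(.4); s=st(r)
p=s['position']; move_l([p[0],p[1],p[2]+.0005],.02); let_go(); sleep(.3); st('open')
p=get_state()['position']; move_l([p[0],p[1],.13],.15); move_l([p[0]-.03,p[1]-.05,.27],.25); sleep(.1)
yw=np.radians(150)
f=frame('side'); save(f,'drv.png'); a=f['img'][150:300,220:420,::-1]
cv2.imwrite('pics/drv_c.png',cv2.resize(np.ascontiguousarray(a),(800,600),interpolation=cv2.INTER_CUBIC))
d=silhouettes('side','plug')
print('proj collar rise0/7, top rise0/7',proj(f,[(.46,-.0184,.1242),(.46,-.0184,.1312),(.46,-.0184,.188),(.46,-.0184,.195)]))
if d:
    m=d[0]['mask']; rr=np.where(m.any(1))[0]; print(d[0]['score'],rr.min(),rr.max(),[(r,np.where(m[r])[0].mean()) for r in range(rr.min(),rr.max(),6)])
for n in ['drift_tip','drift']: print(n,[(i['centre'],round(i['score'],2)) for i in tip_of('side',n)])
print(proj(f,[(*(A+D*.055),.03),(*(A-D*.035),.03)]))
```

```text
False 34.73 F [-3.6 -7.2 10.3] M [-0.75  0.85  0.32] p [ 0.4588 -0.121   0.0422] g 0.173
open 35.98 F [ 0.5  0.8 -0.7] M [ 0.   -0.05 -0.03] p [ 0.4588 -0.121   0.0427] g 0.999
proj collar rise0/7, top rise0/7 [[300.78179173 192.80085733]
 [300.77455418 189.72916325]
 [300.71694405 164.17419816]
 [300.70999669 160.9455799 ]]
0.6 160 196 [(160, np.float64(301.0)), (166, np.float64(301.0)), (172, np.float64(300.5)), (178, np.float64(300.5)), (184, np.float64(300.5)), (190, np.float64(300.5))]
drift_tip []
drift []
[[291.95405344 223.41814344]
 [307.03445589 238.84488076]]
```

View pics/drv_c.png

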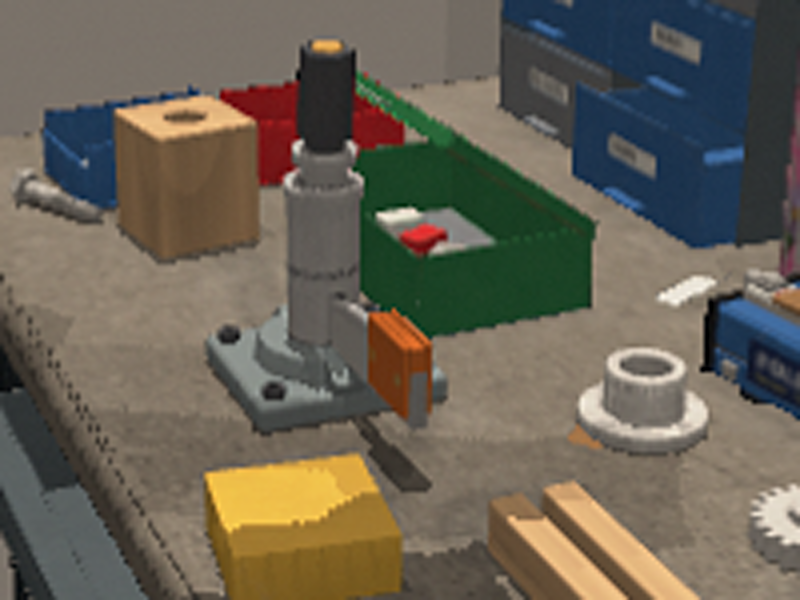

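The plug is up about 7 mm (top row 160, predicted 161) and vertical at column 300.5. The drift sits in the slot with its handle out on the -y side. Now I'll take the plug back to its block.

Run:
```python
from h import *
y=np.radians(150)
movep([.4599,-.0184,.25],down(y)); move_l([.4599,-.0184,.153],.12); st('at')
grab(50); s=st('grip')
move_l([.4599,-.0184,.20],.06); st('lift'); move_l([.4599,-.0184,.265],.15)
b=[.463,.229]
movep([*b,.25],down(np.radians(177.6))); sleep(.15); st('over block')
r=move_l([*b,.185],.1,until_force=8); st(r)
if not r:
    r=move_l([*b,.120],.08,until_force=8); st(r)
f=frame('side'); save(f,'ret.png')
```

```text
at 40.81 F [0.5 0.1 0.9] M [ 0.02 -0.04 -0.06] p [ 0.4605 -0.0185  0.1536] g 0.999
grip 41.38 F [0.5 0.9 2.7] M [0.11 0.02 0.03] p [ 0.4602 -0.0184  0.1534] g 0.3
lift 42.32 F [-0.2 -0.6 -2.8] M [ 0.02  0.03 -0.02] p [ 0.4595 -0.0183  0.1997] g 0.3
over block 44.02 F [ 0.9  0.1 -2.4] M [-0.03  0.    0.07] p [0.4635 0.2276 0.2501] g 0.297
False 44.83 F [ 0.2  0.3 -2.1] M [-0.03 -0.   -0.03] p [0.4634 0.229  0.1855] g 0.299
False 45.78 F [-0.1  0.4 -1.5] M [-0.02 -0.01  0.02] p [0.4635 0.2291 0.1205] g 0.295
```

Run:
```python
from h import *
b=[.463,.229]
r=move_l([*b,.102],.03,until_force=5); sleep(.1); s=st(r)
let_go(); sleep(.2); st('open')
move_l([*b,.25],.2); sleep(.2)
f=frame('side'); save(f,'fin.png')
a=np.hstack([cv2.resize(np.ascontiguousarray(f['img'][140:290,220:420,::-1]),(800,600),interpolation=cv2.INTER_CUBIC)])
cv2.imwrite('pics/fin_c.png',a)
for n in ['plug_collar','drift','drift_tip']: print(n,[(i['centre'],round(i['score'],2)) for i in tip_of('side',n)])
print(proj(f,[(.463,.229,.083),(*(A+D*.055),.03),(*(A-D*.035),.03)])); st()
```

```text
True 46.43 F [-0.8  0.4  4.5] M [ 0.09 -0.04  0.  ] p [0.4629 0.2292 0.1055] g 0.298
open 47.25 F [ 0.7 -0.2 -0.1] M [ 0.07  0.02 -0.01] p [0.462  0.2288 0.1048] g 0.997
plug_collar [([269.7, 179.9], 0.57), ([300.9, 196.1], 0.34)]
drift [([307.0, 237.0], 0.62)]
drift_tip [([299.9, 199.2], 0.18)]
[[265.9682983  178.68996094]
 [291.95405344 223.41814344]
 [307.03445589 238.84488076]]
 48.52 F [-0.4  0.1 -0.3] M [-0.01 -0.02  0.04] p [0.4628 0.2289 0.2495] g 0.999
```

View pics/fin_c.png

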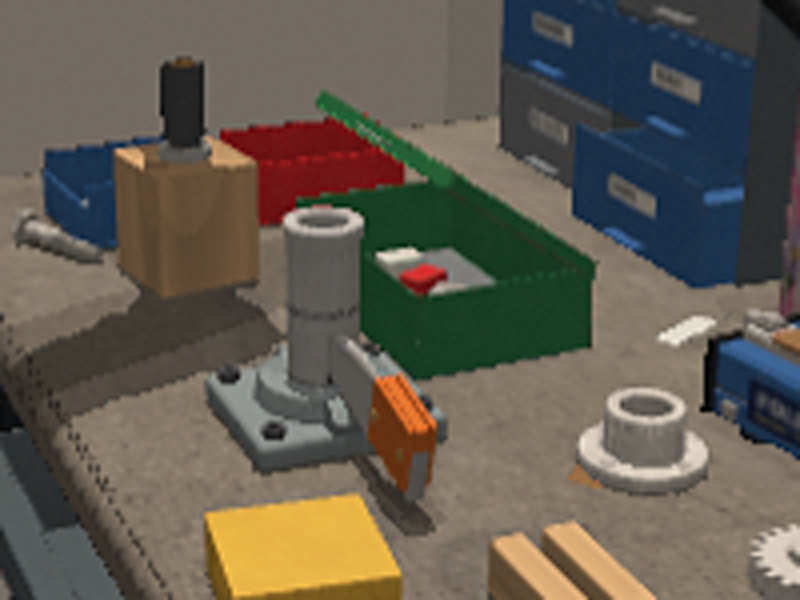

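The plug hangs upright in its block with the collar on the wood at (185,150). The drift rests in the slot; its tail has dropped slightly over the rib, its origin matches the prediction (307,237), and its tip is about 50 mm past the axis. The bystanders haven't moved and the gripper is clear.

```bash
python3 -c "
from h import *
print(sign_off())"
```

```text
the job is handed in; nothing more can be done
None
```

The job is handed in at about 49 s: I seated the plug by feel under about 25 N and let go, drove it up about 7 mm with the drift until loose, stood it back in its block, and left the drift in the slot with its tail dipped slightly; one slip was the plug pressing on the sleeve's side with about 34 N on the first approach; `sign_off()` gave no verdict.

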